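# Strip the tube rotator's shaft for rinsing

## Robot

A 6-joint arm with a two-finger parallel gripper is mounted at the origin on the work surface. World frame = base frame: x ahead of the robot, y to its left, z up, the work surface at z = 0. Lengths are in m, angles in rad, forces in N, time in s.
With the tool pointing down it reaches from about 0.275 to 0.775 m from the base axis. Payload 14.6 kg.
Tool frame: the origin (TCP) lies at the very end of the fingers, on their centre line; the grasp point (between the pads) lies behind it (bot.grip_depth is the z of the grasp point in the tool frame, in m); z points along the fingers, y is the direction in which the jaws open and shut (so a half turn about z gives the same grasp; the last joint's range is limited). The gripper opens to 85 mm and grips with 20 to 120 N. Pads are 22 mm wide; open, the fingers measure 114 mm over their backs; the gripper's body (76 mm by 85 mm) begins 54 mm behind the grasp point. The pads swing forward as they close: fully open they stand 13 mm farther back than shut.
Start: joints at [-1.307, 0.263, -0.048, 1.259, 0, 1.415], TCP at [0.213, -0.48, 0.231] pointing down, gripper open.
Joint ranges: [-2.65, 2.65], [-0.89, 1.7], [-1.18, 1.37], [-2.13, 2.11], [-1.35, 1.29], [-3.14, 3.14]. Speed limits (rad/s): [1.89, 1.89, 2.57, 2.79, 3.14, 3.14].

## Interface

Orientations are given as a unit quaternion [x, y, z, w].
In Python, from bench import bot, imaging gives the robot as it stands.
- The arm moves only by the shell command python3 -m handwheel 'ROWS'. ROWS is JSON, a list of rows, each an object of numbers: "x", "y", "z": the shift along the tool's x, y, z in units of 2.5 cm (1.0 is 2.5 cm); "spin": the turn about the tool's z in units of 0.12 rad (1.0 is 0.12 rad); "jaw": the closure, from -1 (fully open) to 1 (shut). In form: [{"x": .., "y": .., "z": .., "spin": .., "jaw": ..}, ...]. A call has 1 to 10 rows; each row shifts and turns the commanded pose from where the row before left it, along the tool's axes as they then stand; what a row does not reach is not made up. A row lasts 1/12 s, in which the tool goes at most 41.7 mm and 7.16 degrees, less where a joint would pass 70% of its speed; a pose out of reach is approached as far as the arm can. A call with a number of a shift or a turn outside -1 to 1 is refused whole. A call with a gripper value outside its range is refused whole. The fingers move at their own pace and stop on an object; the grip force is fixed at half the most. Time passes only in rows, so rows that do not move let the fingers close. It gives the time, the measured TCP pose, the force and the opening at its end, in the units of the state.
- bot.sense(): the state, without advancing time (a new reading comes with each control period).
- imaging.grab_frame(name): name is "scene" or "top"; returns a dict with "image" (480x640x3 uint8, blue, green, red), "z_map" (480x640 float32, m along the optical axis (not along the pixel's ray), 0 where there is no reading), "fx", "fy", "cx", "cy" (pixels), "k1" (the pictures are not rectified: a ray, as slopes to the right and down, at radius r is drawn at 1 + k1 r^2 times it, then the intrinsics apply), "R" (3x3) and "t" (3): a world point X has camera coordinates R X + t. Camera axes: x right, y down, z forward; pixel columns grow to the right and rows downward; lengths in m; the calibration is good to about 2 mm. A picture is of the moment at which its call begins.
- bot.sign_off(): hands the job in, once; it reports no verdict.
The state is a dict: "time_s": time; "joint_positions": joint angles; "joint_vel": joint speeds; "joint_efforts": joint torques, N m; "eef_pos": TCP position; "tcp_rot": TCP orientation; "wrist_force": force on the tool from outside, world axes, zero at the start; "ft_torque": the same for the moment, N m; "grip_width": finger opening in m.
Only numpy, scipy, OpenCV 4.12 (cv2) and the standard library are available. Lean on these libraries where they do the work, as an engineer would, in place of code of your own. Each camera call takes 0.05 s, during which the arm holds its last target. There are 200 camera calls.

## Task

The tube rotator's shaft has to be stripped for rinsing: slide the loosened stop collar off the free end of the horizontal shaft and put it in the large compartment of the grey tray, then slide off the spacer sleeve and lay it in the same compartment. Last, slide off the tube carrier and stand it upright on its foot (bore end up) in the tray's small compartment. Let none of the three parts come down outside the tray, and leave the dishes, vials, marker and screwdriver where they are.

Things in the scene. Friction and masses are not known exactly. Their poses are not given: they have to be found in the camera images.
- rotator: Tube rotator, fixed: white housing 110 x 120 x 150 high. Origin on the bench straight below where the shaft leaves the housing face; own z up, housing towards own +y (to 120), shaft towards own -y. Horizontal steel shaft, 12 diameter, axis 125 above the bench, free end 175 from the housing face; its first 35 mm is a fixed shoulder, 22 diameter.
- shaft_end (a point): Centre of the shaft's free end face, on its axis. Own -y points off the free end, own z up. In order from this end the shaft carries collar, spacer, carrier, with gaps of at least 6 mm. Each hangs loosely (16 bore on 12 shaft: bore centre 2 mm below the shaft's axis); nothing is clamped, each slides and turns freely.
- collar_c (a point): Stop collar, outermost on the shaft: plain steel ring, 30 outside diameter, 14 long, 16 bore, about 60 g. Point: its centre, on the bore's axis; own y is along the bore, the ring may be rolled about it. Outer face starts at least 10 mm inside the shaft end.
- spacer_c (a point): Spacer sleeve, second on the shaft: white plastic tube, 24 outside diameter, 30 long, 16 bore, about 30 g. Point: its centre, on the bore's axis; own y is along the bore, the sleeve may be rolled about it.
- carrier_c (a point): Tube carrier, last on the shaft: grey plastic block 36 wide (own x), 24 thick (own y, along the bore), 52 tall (own z), about 120 g. Point: the centre of its 16 mm bore, 14 below its top face and 38 above its foot (the flat underside). It hangs foot down from the shaft, own z up.
- tray: Grey open rinse tray, heavy and fixed, 160 (own x) x 240 (own y) x 35 high, walls 4, floor 4 thick. Origin at the centre of its underside, own z up. A divider 34 high across own x, centred at own y = +21 mm, parts the small compartment (towards own +y) from the large one (towards own -y).
- large_floor (a point): Centre of the floor of the tray's large compartment (inside 152 along own x, 135 along own y); axes as the tray.
- small_floor (a point): Centre of the floor of the tray's small compartment (inside 152 along own x, 93 along own y); axes as the tray.
- collar: The stop collar's body; origin and axes as collar_c.
- spacer: The spacer's body; origin and axes as spacer_c.
- carrier: The carrier's body; origin and axes as carrier_c.
- dish_a: Bystander: shut culture dish with dark red filling, 94 diameter, 16 high; origin at the centre of its underside. Loose.
- dish_b: Bystander: shut culture dish with yellow filling, 94 diameter, 16 high, lying near or below the shaft's free end; origin at the centre of its underside. Loose.
- vial_a: Bystander: small green-glass vial, 28 diameter, 55 high, upright; origin at the centre of its underside. Loose.
- vial_b: Bystander: second such vial, same size and origin. Loose.
- marker: Bystander: white marker pen with black cap, 135 long, 14 thick, lying along own x; origin on its underside near its middle. Loose.
- driver_grip (a point): Bystander: screwdriver 150 long lying along own x; this point is the middle of its handle. Loose.
There are look-alikes about, which are no part of the job. Leave any blue look-alike of the carrier alone.

How it is judged:
By the outcome, as a careful person would: the job done as asked, in the order asked, and still so for the second after the job is handed in, with the robot touching nothing.
It also fails if it takes over 69 s, if anything falls off the work surface, if the arm or the gripper's body presses on something with over 40 N, if the wrist force passes 120 N, or if a joint passes its speed limit or range.

## Working session

There is one attempt and no reset: what is moved stays moved. The work goes in short steps, Python scripts to look and compute and a shell command to move; the robot and the scene stay as the last step left them, time stands still between calls to the robot, and variables do not carry over. Pictures are saved under pics/ and viewed, about 8 in all and at most 12, crops included, and the job is handed in when it is done.

```bash
mkdir -p pics; ls; python3 - <<'E'
from bench import bot, imaging
import cv2,numpy as np
print(bot.sense(), bot.grip_depth)
for n in("scene","top"):
    f=imaging.grab_frame(n); cv2.imwrite(f"pics/{n}0.png",f["image"]); np.savez(f"{n}0.npz",**f)
    print(n,f["fx"],f["cx"],f["cy"],f["k1"],f["R"].tolist(),f["t"].tolist())
E
```

```text
pics
{'time_s': 0.0, 'joint_positions': array([-1.30728505e+00,  2.63531159e-01, -4.89457467e-02,  1.25939364e+00,
       -3.10781763e-05,  1.41551378e+00]), 'joint_vel': array([-1.03259349e-03, -1.22073086e-03,  1.49277149e-03,  2.07196440e-04,
        7.20556735e-05,  1.02622223e-03]), 'joint_efforts': array([ 1.83143766e-04, -6.37601995e+01,  3.84563935e+01,  1.34819368e-02,
       -2.31017721e-04, -1.56978984e-05]), 'eef_pos': array([ 0.21341812, -0.47936045,  0.23081759]), 'tcp_rot': array([ 9.78156314e-01,  2.07870001e-01, -4.45675718e-05, -5.35484201e-04]), 'wrist_force': array([ 0.02278238,  0.29525915, -0.08787497]), 'ft_torque': array([-0.03478301, -0.00930617, -0.00967271]), 'grip_width': 0.08549111381840499} -0.0187
scene 437.6583520723019 317.38523252776025 241.4354309615107 -0.020589288197430847 [[0.7594868330182679, 0.6503553031281464, -0.014755682464008246], [0.5419976454119366, -0.6451646759372118, -0.5385174958074702], [-0.35974755432080185, 0.4009994022638052, -0.8424851194794318]] [-0.39501345130205007, -0.28681607430264977, 1.0453455149117377]
top 525.9525003165727 322.02245814699495 230.89757738215255 0.05250371447648403 [[0.008697074093925752, -0.9997644474609748, -0.019884931361626133], [-0.9926739052086518, -0.006235445415224175, -0.12066332142900169], [0.12051090747318098, 0.02078867031643864, -0.9924943084806405]] [-0.03901985137537929, 0.5882381948705937, 0.9276209990862229]
```

View pics/scene0.png

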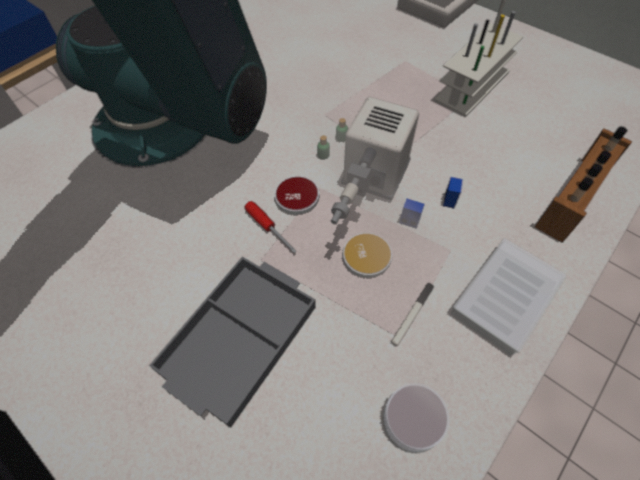

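View pics/top0.png

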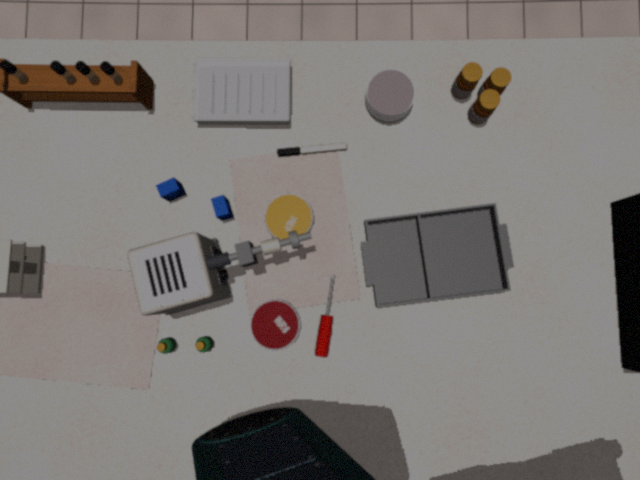

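Scene view: rotator at (380,145), shaft running to its free end at about (338,215), tray at (235,335). Top view: carrier about (245,253), spacer (270,245), collar (293,240), tray (437,255).
Look-alikes for the carrier are the blue blocks at top (170,189) and (222,208), which stay. The vial rack, amber jars and white rack are irrelevant. Next is a close crop and measurements.

```bash
cat > h.py <<'E'
import numpy as np,cv2
from bench import bot,imaging
def ray(f,u,v):
    K=np.array([[f["fx"],0,f["cx"]],[0,f["fy"],f["cy"]],[0,0,1.]])
    p=cv2.undistortPoints(np.array([[[u,v]]],float),K,np.array([float(f["k1"]),0,0,0]))[0,0]
    R=np.array(f["R"]);return -R.T@f["t"],R.T@np.array([p[0],p[1],1.])
def onz(f,u,v,z):
    c,d=ray(f,u,v);return c+d*(z-c[2])/d[2]
def pts(f):
    h,w=f["z_map"].shape;uv=np.stack(np.meshgrid(np.arange(w),np.arange(h)),-1).reshape(-1,1,2).astype(float)
    K=np.array([[f["fx"],0,f["cx"]],[0,f["fy"],f["cy"]],[0,0,1.]])
    p=cv2.undistortPoints(uv,K,np.array([float(f["k1"]),0,0,0]))[:,0]
    z=f["z_map"].reshape(-1);X=np.c_[p*z[:,None],z]
    return ((X-np.array(f["t"]))@np.array(f["R"])).reshape(h,w,3)
E
python3 - <<'E'
from h import *
t=dict(np.load("top0.npz"));s=dict(np.load("scene0.npz"))
a=cv2.resize(t["image"][215:285,200:325],None,fx=6,fy=6,interpolation=cv2.INTER_CUBIC)
cv2.imwrite("pics/topc.png",a)
a=cv2.resize(s["image"][140:240,310:400],None,fx=6,fy=6,interpolation=cv2.INTER_CUBIC);cv2.imwrite("pics/sc.png",a)
P=pts(t)
m=(P[...,2]>.1)&(P[...,2]<.16)&(t["z_map"]>0);m[:215]=0;m[285:]=0;m[:,:200]=0;m[:,325:]=0
q=P[m];print(len(q))
w=q[q[:,1]<np.percentile(q[:,1],60)]
for r in range(236,266,3): print(r,[f"{int(1000*P[r,c,2])}" for c in range(205,320,4)])
E
```

```text
1913
236 ['86', '2', '2', '0', '0', '-2', '-3', '0', '0', '5', '0', '2', '0', '0', '4', '0', '2', '20', '15', '16', '14', '136', '139', '136', '131', '129', '129', '0', '0']
239 ['102', '61', '20', '0', '0', '1', '-1', '2', '1', '-1', '2', '2', '2', '3', '0', '0', '127', '131', '133', '125', '129', '131', '138', '136', '130', '129', '0', '0', '1']
242 ['107', '76', '39', '8', '0', '-1', '0', '0', '0', '134', '138', '123', '3', '2', '132', '134', '134', '133', '137', '127', '129', '130', '138', '135', '-2', '3', '1', '2', '2']
245 ['113', '84', '45', '14', '0', '1', '1', '-1', '137', '137', '138', '135', '0', '2', '135', '133', '134', '134', '133', '126', '127', '1', '135', '132', '-1', '0', '1', '1', '1']
248 ['118', '87', '65', '21', '-3', '0', '0', '3', '136', '136', '136', '135', '130', '131', '134', '134', '133', '131', '130', '129', '0', '0', '126', '4', '0', '0', '0', '-2', '1']
251 ['125', '94', '73', '66', '56', '0', '1', '-2', '136', '137', '136', '138', '131', '130', '130', '130', '128', '125', '124', '3', '0', '-2', '1', '-1', '0', '1', '0', '3', '0']
254 ['131', '101', '80', '133', '134', '134', '127', '131', '134', '134', '138', '133', '113', '-1', '-2', '122', '1', '1', '-1', '2', '-1', '0', '0', '-1', '-2', '2', '3', '0', '0']
257 ['137', '130', '136', '134', '139', '136', '129', '131', '134', '139', '138', '137', '127', '1', '0', '1', '3', '0', '0', '-2', '2', '1', '-1', '-1', '1', '0', '2', '1', '0']
260 ['141', '139', '135', '137', '135', '135', '126', '-2', '0', '137', '136', '136', '136', '1', '1', '1', '3', '2', '0', '0', '0', '3', '3', '0', '-1', '0', '0', '0', '4']
263 ['144', '136', '133', '135', '133', '129', '129', '2', '0', '135', '135', '118', '98', '1', '4', '5', '0', '4', '1', '0', '0', '0', '2', '1', '2', '2', '2', '0', '0']
```

View pics/topc.png

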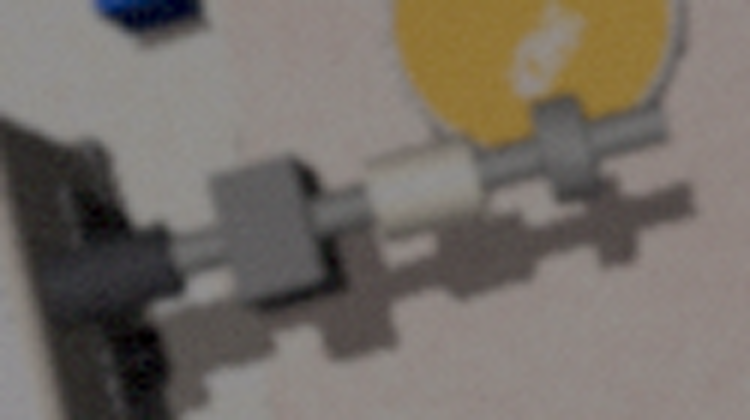

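Crop: collar at full-image (294.5,239.5), spacer (270.5,247), carrier top (245,253), all grey or white and in the described order. The blue block is clearly separate. Now the metric positions.

```bash
python3 - <<'E'
from h import *
t=dict(np.load("top0.npz"));P=pts(t)
m=(P[...,2]>.112)&(P[...,2]<.15)&(t["z_map"]>0);m[:215]=0;m[285:]=0;m[:,:212]=0;m[:,325:]=0
m=cv2.erode(m.astype(np.uint8),np.ones((2,2)))>0
q=P[m]
# shaft edges by hand (crop px -> full)
g=lambda u,v,z:onz(t,200+u/6-.4,215+v/6-.4,z)
end=g(664,127,.125); sh=g(200,247,.131); print("end",end,"shaft near shoulder",sh)
s1=g(510,166,.131);s2=g(345,206,.131);s3=g(625,133,.131);print(s1,s2,s3)
L=np.array([sh,s1,s2,s3])[:,:2];c=L.mean(0);d=np.linalg.svd(L-c)[2][0];d*=np.sign(-d[1]);print("dir",d,np.degrees(np.arctan2(d[1],d[0])))
n=np.array([-d[1],d[0]])
print("resid",(L-c)@n)
for nm,(u,v),z in [("collar",(567,147),.138),("spacer",(423,190),.135),("carrier",(268,228),.137),("end",(664,127),.125)]:
    p=g(u,v,z);print(nm,p,"along",(p[:2]-c)@d,"across",(p[:2]-c)@n)
a=(q[:,:2]-c)@d;b=(q[:,:2]-c)@n
for k in np.arange(-.1,.09,.004):
    i=(a>=k)&(a<k+.004)
    if i.sum()>3: print(f"{k:.3f} n{i.sum()} w[{b[i].min():.3f},{b[i].max():.3f}] med{np.median(b[i]):.3f} z{np.percentile(q[i,2],90):.3f}")
print("c",c)
# tray and floor/dishes
T=(P[...,2]>.025)&(P[...,2]<.045);T[:, :355]=0;T[:190]=0;T[320:]=0;T[:,520:]=0
pp=P[T][:,:2].astype(np.float32);r=cv2.minAreaRect(pp);print("tray rim",r,cv2.boxPoints(r))
for nm,(u,v) in dict(divtop=(416,216),divbot=(428,297)).items(): print(nm,onz(t,u,v,.034))
for nm,(u,v),z in [("dishb",(289,217),.016),("disha",(275,325),.016),("blue",(222,208),.02),("driver",(324,337),.02),("drtip",(333,277),.005),("vial",(204,344),.05)]:print(nm,onz(t,u,v,z))
E
```

```text
end [ 0.56936218 -0.01707191  0.125     ] shaft near shoulder [0.53486578 0.10922209 0.131     ]
[0.55766268 0.02478257 0.131     ] [0.54636544 0.06981292 0.131     ] [ 0.56696571 -0.0066459   0.131     ]
dir [ 0.26392738 -0.96454255] -74.69677270937527
resid [-0.00019361 -0.00049093  0.00049714  0.0001874 ]
collar [0.56226361 0.00870311 0.138     ] along 0.042000674972564794 across -0.0002969535376291069
spacer [0.5505373  0.04804437 0.135     ] along 0.000959463471536941 across -0.001224245219423363
carrier [0.53971872 0.08974198 0.137     ] along -0.042114978948340376 across -0.0006540772882955244
end [ 0.56936218 -0.01707191  0.125     ] along 0.06873528242883455 across -0.000252810712648351
-0.100 n7 w[-0.011,-0.004] med-0.010 z0.133
-0.096 n28 w[-0.011,0.008] med-0.004 z0.136
-0.092 n28 w[-0.010,0.007] med-0.003 z0.136
-0.088 n29 w[-0.011,0.008] med-0.001 z0.136
-0.084 n29 w[-0.010,0.008] med-0.002 z0.136
-0.080 n30 w[-0.010,0.007] med-0.002 z0.138
-0.076 n30 w[-0.011,0.008] med-0.002 z0.137
-0.072 n31 w[-0.010,0.007] med-0.002 z0.135
-0.068 n14 w[-0.005,0.003] med-0.002 z0.132
[... 1364 characters left out ...]
04,0.004] med0.001 z0.131
0.064 n16 w[-0.004,0.005] med0.000 z0.132
0.068 n7 w[-0.003,0.005] med0.000 z0.132
c [0.5514649  0.04929292]
tray rim ((0.5476982593536377, -0.24235127866268158), (0.1615917980670929, 0.26622456312179565), 7.765779972076416) [[ 0.44965672 -0.12137725]
 [ 0.48563004 -0.3851602 ]
 [ 0.6457398  -0.3633253 ]
 [ 0.6097665  -0.09954235]]
divtop [ 0.61720146 -0.2063244   0.034     ]
divbot [ 0.470459   -0.22568949  0.034     ]
dishb [0.61671569 0.02796452 0.016     ]
disha [0.41710263 0.05022262 0.016     ]
blue [0.63239248 0.15348001 0.02      ]
driver [ 0.3967791  -0.03955827  0.02      ]
drtip [ 0.50560405 -0.05523153  0.005     ]
vial [0.38540462 0.17057579 0.05      ]
```

```bash
python3 - <<'E'
from h import *
t=dict(np.load("top0.npz"));P=pts(t)
g=cv2.cvtColor(t["image"],cv2.COLOR_BGR2GRAY)
for r in (255,): print(g[r,355:520].tolist())
m=((g<100)&(P[...,2]<.06)).astype(np.uint8);m[:190]=0;m[320:]=0;m[:,:340]=0;m[:,:]*=1;m[:,530:]=0
m=cv2.morphologyEx(m,cv2.MORPH_CLOSE,np.ones((5,5)));m=cv2.morphologyEx(m,cv2.MORPH_OPEN,np.ones((75,75)))
c=max(cv2.findContours(m,0,1)[0],key=cv2.contourArea);b=cv2.approxPolyDP(c,6,True)[:,0];print(b.tolist())
for u,v in [(364,221),(495,206),(507,289),(375,305)]: print(onz(t,u,v,.035))
E
python3 -m handwheel '[{"spin":-0.985},{"spin":-0.985},{"spin":-0.985},{"spin":-0.985},{"spin":-0.985},{"spin":-0.985},{"spin":-0.985},{"spin":-0.985},{"spin":-0.985},{"spin":-0.985}]'
python3 -m handwheel '[{"spin":-0.985},{"spin":-0.985},{"x":0}]'
```

```text
[140, 140, 140, 141, 140, 136, 118, 94, 95, 97, 92, 91, 92, 93, 93, 92, 92, 92, 95, 92, 93, 95, 95, 90, 93, 93, 93, 91, 91, 92, 94, 93, 91, 91, 93, 91, 93, 89, 91, 91, 92, 93, 89, 93, 93, 92, 91, 95, 91, 90, 92, 93, 93, 95, 93, 94, 90, 94, 94, 89, 92, 91, 91, 92, 90, 75, 48, 31, 58, 79, 90, 91, 92, 92, 88, 89, 89, 92, 89, 90, 89, 90, 89, 88, 89, 90, 90, 88, 91, 92, 91, 87, 90, 89, 91, 90, 90, 88, 90, 87, 89, 90, 88, 87, 90, 92, 92, 89, 90, 91, 87, 90, 90, 92, 88, 89, 88, 89, 87, 85, 89, 92, 85, 83, 90, 87, 91, 87, 87, 90, 88, 87, 89, 86, 88, 88, 84, 89, 86, 85, 83, 69, 42, 30, 27, 20, 30, 59, 80, 86, 86, 86, 86, 85, 84, 87, 98, 120, 135, 142, 140, 139, 140, 140, 141]
[[374, 219], [374, 298], [497, 292], [496, 213]]
[ 0.60728826 -0.11135281  0.035     ]
[ 0.63614474 -0.34894481  0.035     ]
[ 0.48631046 -0.36522169  0.035     ]
[ 0.45522833 -0.13082757  0.035     ]invalid input at $[0]: expected keys x, y, z, spin, jaw
invalid input at $[0]: expected keys x, y, z, spin, jaw
```

```bash

python3 -m handwheel '[{"x":0,"y":0,"z":0,"spin":-0.985,"jaw":-1},{"x":0,"y":0,"z":0,"spin":-0.985,"jaw":-1},{"x":0,"y":0,"z":0,"spin":-0.985,"jaw":-1},{"x":0,"y":0,"z":0,"spin":-0.985,"jaw":-1},{"x":0,"y":0,"z":0,"spin":-0.985,"jaw":-1},{"x":0,"y":0,"z":0,"spin":-0.985,"jaw":-1},{"x":0,"y":0,"z":0,"spin":-0.985,"jaw":-1},{"x":0,"y":0,"z":0,"spin":-0.985,"jaw":-1},{"x":0,"y":0,"z":0,"spin":-0.985,"jaw":-1},{"x":0,"y":0,"z":0,"spin":-0.985,"jaw":-1}]'
python3 -m handwheel '[{"x":0,"y":0,"z":0,"spin":-0.985,"jaw":-1},{"x":0,"y":0,"z":0,"spin":-0.985,"jaw":-1},{"x":0,"y":0,"z":0,"spin":0,"jaw":-1},{"x":0,"y":0,"z":0,"spin":0,"jaw":-1}]'
cat >> h.py <<'E'
from scipy.spatial.transform import Rotation as Ro
def go(x,y,z):
    s=bot.sense();R=Ro.from_quat(s["tcp_rot"]).as_matrix();d=R.T@(np.array([x,y,z])-s["eef_pos"])
    print("t",round(s["time_s"],2),"pos",s["eef_pos"].round(4),"tx",R[:2,0].round(3),"yaw",np.degrees(np.arctan2(R[1,0],R[0,0])).round(2),"units",(d/.025).round(2),"w",round(s["grip_width"],4),"F",s["wrist_force"].round(1))
E
python3 -c "
from h import *
c=np.array([.5515,.0493]);d=np.array([.2639,-.9645])
p=c+d*.0428+.0005*np.array([-.9645,-.2639]);print(p);go(*p,.106)"
```

```text
time_s: 0.93
eef_pos: [0.2135, -0.4795, 0.231]
tcp_rot: [0.694, 0.72, 0.0, -0.0]
wrist_force: [0.4, 0.5, -0.3]
grip_width: 0.0853
time_s: 1.27
eef_pos: [0.2134, -0.4795, 0.2311]
tcp_rot: [0.608, 0.794, 0.0, -0.0]
wrist_force: [0.1, 0.3, 1.0]
grip_width: 0.0855
[0.56231267 0.00788745]
t 1.27 pos [ 0.2134 -0.4795  0.2311] tx [-0.26   0.966] yaw 105.05 units [15.2  18.54  5.01] w 0.0855 F [0.1 0.3 1. ]
```

```bash

python3 -m handwheel '[{"x":0.76,"y":0.92,"z":0,"spin":-0.036,"jaw":-1},{"x":0.76,"y":0.92,"z":0,"spin":0,"jaw":-1},{"x":0.76,"y":0.92,"z":0,"spin":0,"jaw":-1},{"x":0.76,"y":0.92,"z":0,"spin":0,"jaw":-1},{"x":0.76,"y":0.92,"z":0,"spin":0,"jaw":-1},{"x":0.76,"y":0.92,"z":0,"spin":0,"jaw":-1},{"x":0.76,"y":0.92,"z":0,"spin":0,"jaw":-1},{"x":0.76,"y":0.92,"z":0,"spin":0,"jaw":-1},{"x":0.76,"y":0.92,"z":0,"spin":0,"jaw":-1},{"x":0.76,"y":0.92,"z":0,"spin":0,"jaw":-1}]'
python3 -m handwheel '[{"x":0.76,"y":0.92,"z":0,"spin":0,"jaw":-1},{"x":0.76,"y":0.92,"z":0,"spin":0,"jaw":-1},{"x":0.76,"y":0.92,"z":0,"spin":0,"jaw":-1},{"x":0.76,"y":0.92,"z":0,"spin":0,"jaw":-1},{"x":0.76,"y":0.92,"z":0,"spin":0,"jaw":-1},{"x":0.76,"y":0.92,"z":0,"spin":0,"jaw":-1},{"x":0.76,"y":0.92,"z":0,"spin":0,"jaw":-1},{"x":0.76,"y":0.92,"z":0,"spin":0,"jaw":-1},{"x":0,"y":0,"z":0,"spin":0,"jaw":-1},{"x":0,"y":0,"z":0,"spin":0,"jaw":-1}]'
python3 -c "
from h import *
go(.5623,.0079,.106)"
```

```text
time_s: 2.1
eef_pos: [0.385, -0.2338, 0.2313]
tcp_rot: [0.607, 0.795, -0.0, 0.0]
wrist_force: [0.5, -0.2, 0.0]
grip_width: 0.0855
time_s: 2.93
eef_pos: [0.5214, -0.0384, 0.2309]
tcp_rot: [0.606, 0.796, -0.0, -0.0]
wrist_force: [-0.1, -0.9, -0.2]
grip_width: 0.0857
t 2.93 pos [ 0.5214 -0.0384  0.2309] tx [-0.266  0.964] yaw 105.44 units [1.35 2.07 5.  ] w 0.0857 F [-0.1 -0.9 -0.2]
```

```bash

python3 -m handwheel '[{"x":0.45,"y":0.69,"z":0,"spin":0,"jaw":-1},{"x":0.45,"y":0.69,"z":0,"spin":0,"jaw":-1},{"x":0.45,"y":0.69,"z":0,"spin":0,"jaw":-1},{"x":0,"y":0,"z":0.8,"spin":0,"jaw":-1},{"x":0,"y":0,"z":0.8,"spin":0,"jaw":-1},{"x":0,"y":0,"z":0.6,"spin":0,"jaw":-1},{"x":0,"y":0,"z":0,"spin":0,"jaw":-1},{"x":0,"y":0,"z":0,"spin":0,"jaw":-1}]'
python3 - <<'E'
from h import *
go(.5623,.0079,.106)
s=imaging.grab_frame("scene");cv2.imwrite("pics/s1.png",cv2.resize(s["image"][110:260,290:440],None,fx=4,fy=4,interpolation=2))
E
```

```text
time_s: 3.6
eef_pos: [0.5612, 0.0061, 0.1763]
tcp_rot: [0.606, 0.795, -0.0, -0.0]
wrist_force: [0.6, 0.1, 0.6]
grip_width: 0.0852
t 3.6 pos [0.5612 0.0061 0.1763] tx [-0.265  0.964] yaw 105.36 units [0.06 0.06 2.81] w 0.0852 F [0.6 0.1 0.6]
```

View pics/s1.png

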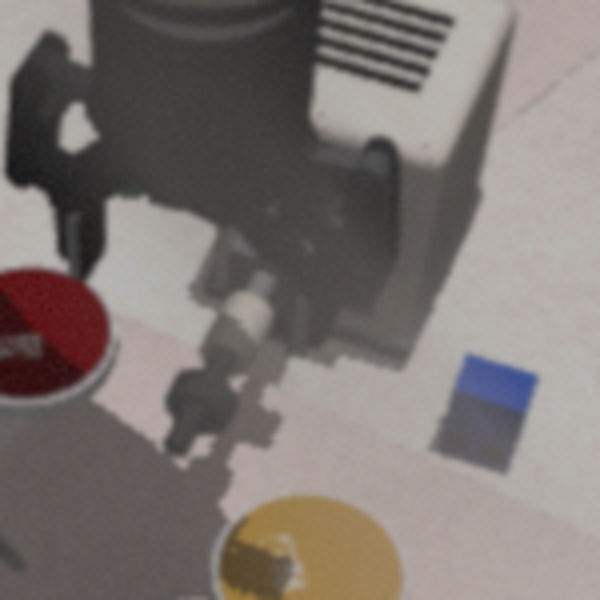

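The open fingers straddle the shaft line above the collar (crop (200,400)), and nothing is touched. Next: descend and close.

```bash

python3 -m handwheel '[{"x":0.06,"y":0.06,"z":0.7,"spin":0,"jaw":-1},{"x":0,"y":0,"z":0.7,"spin":0,"jaw":-1},{"x":0,"y":0,"z":0.7,"spin":0,"jaw":-1},{"x":0,"y":0,"z":0.71,"spin":0,"jaw":-1},{"x":0,"y":0,"z":0,"spin":0,"jaw":-1},{"x":0,"y":0,"z":0,"spin":0,"jaw":1},{"x":0,"y":0,"z":0,"spin":0,"jaw":1},{"x":0,"y":0,"z":0,"spin":0,"jaw":1},{"x":0,"y":0,"z":0,"spin":0,"jaw":1},{"x":0,"y":0,"z":0,"spin":0,"jaw":1}]'
python3 -m handwheel '[{"x":0,"y":0,"z":0,"spin":0,"jaw":1},{"x":0,"y":0,"z":0,"spin":0,"jaw":1},{"x":0,"y":0,"z":0,"spin":0,"jaw":1},{"x":0,"y":0,"z":0,"spin":0,"jaw":1}]'
python3 -c "
from h import *
go(.5623,.0079,.106)"
```

```text
time_s: 4.48
eef_pos: [0.5636, 0.0087, 0.107]
tcp_rot: [0.605, 0.796, 0.0, 0.001]
wrist_force: [2.9, -0.5, 6.8]
grip_width: 0.0273
time_s: 4.82
eef_pos: [0.5637, 0.0087, 0.1069]
tcp_rot: [0.605, 0.796, 0.001, 0.001]
wrist_force: [0.3, 1.3, 7.7]
grip_width: 0.0274
t 4.82 pos [0.5637 0.0087 0.1069] tx [-0.267  0.964] yaw 105.51 units [-0.02 -0.06  0.04] w 0.0274 F [0.3 1.3 7.7]
```

```bash

python3 -m handwheel '[{"x":0,"y":0,"z":0,"spin":0,"jaw":-0.1},{"x":0,"y":0,"z":0,"spin":0,"jaw":-0.1},{"x":0,"y":0,"z":0.2,"spin":0,"jaw":-0.1},{"x":0,"y":0,"z":0.15,"spin":0,"jaw":-0.1},{"x":0,"y":0,"z":0,"spin":0,"jaw":1},{"x":0,"y":0,"z":0,"spin":0,"jaw":1},{"x":0,"y":0,"z":0,"spin":0,"jaw":1},{"x":0,"y":0,"z":0,"spin":0,"jaw":1},{"x":0,"y":0,"z":0,"spin":0,"jaw":1},{"x":0,"y":0,"z":0,"spin":0,"jaw":1}]'
python3 -c "
from h import *
go(.5623,.0079,.098)"
```

```text
time_s: 5.65
eef_pos: [0.563, 0.0087, 0.0973]
tcp_rot: [0.605, 0.796, -0.0, 0.0]
wrist_force: [-0.3, 0.5, -0.5]
grip_width: 0.0281
t 5.65 pos [0.563  0.0087 0.0973] tx [-0.267  0.964] yaw 105.51 units [-0.03 -0.03 -0.03] w 0.0281 F [-0.3  0.5 -0.5]
```

```bash

python3 -m handwheel '[{"x":0,"y":0,"z":-0.08,"spin":0,"jaw":1},{"x":0,"y":0,"z":0,"spin":0,"jaw":1},{"x":-0.3,"y":0,"z":0,"spin":0,"jaw":1},{"x":-0.3,"y":0,"z":0,"spin":0,"jaw":1},{"x":-0.3,"y":0,"z":0,"spin":0,"jaw":1}]'
python3 -c "
from h import *
go(.563,.0087,.0973)"
```

```text
time_s: 6.07
eef_pos: [0.5694, -0.0135, 0.0993]
tcp_rot: [0.605, 0.796, 0.0, 0.0]
wrist_force: [2.0, 2.9, -4.3]
grip_width: 0.0277
t 6.07 pos [ 0.5694 -0.0135  0.0993] tx [-0.268  0.964] yaw 105.52 units [ 0.93 -0.01  0.08] w 0.0277 F [ 2.   2.9 -4.3]
```

```bash

python3 -m handwheel '[{"x":-0.4,"y":0,"z":0,"spin":0,"jaw":1},{"x":-0.5,"y":0,"z":0,"spin":0,"jaw":1},{"x":-0.5,"y":0,"z":0,"spin":0,"jaw":1},{"x":-0.6,"y":0,"z":0,"spin":0,"jaw":1},{"x":-0.5,"y":0,"z":0,"spin":0,"jaw":1},{"x":0,"y":0,"z":0,"spin":0,"jaw":1},{"x":0,"y":0,"z":0,"spin":0,"jaw":1}]'
python3 - <<'E'
from h import *
go(.5565,-.322,.099)
s=imaging.grab_frame("scene");cv2.imwrite("pics/s2.png",cv2.resize(s["image"][110:290,230:430],None,fx=4,fy=3.3,interpolation=2))
E
```

```text
time_s: 6.65
eef_pos: [0.5858, -0.0742, 0.0991]
tcp_rot: [0.606, 0.796, -0.0, -0.0]
wrist_force: [0.3, 0.5, -0.8]
grip_width: 0.0273
t 6.65 pos [ 0.5858 -0.0742  0.0991] tx [-0.266  0.964] yaw 105.42 units [-9.24 -3.76  0.01] w 0.0273 F [ 0.3  0.5 -0.8]
```

View pics/s2.png

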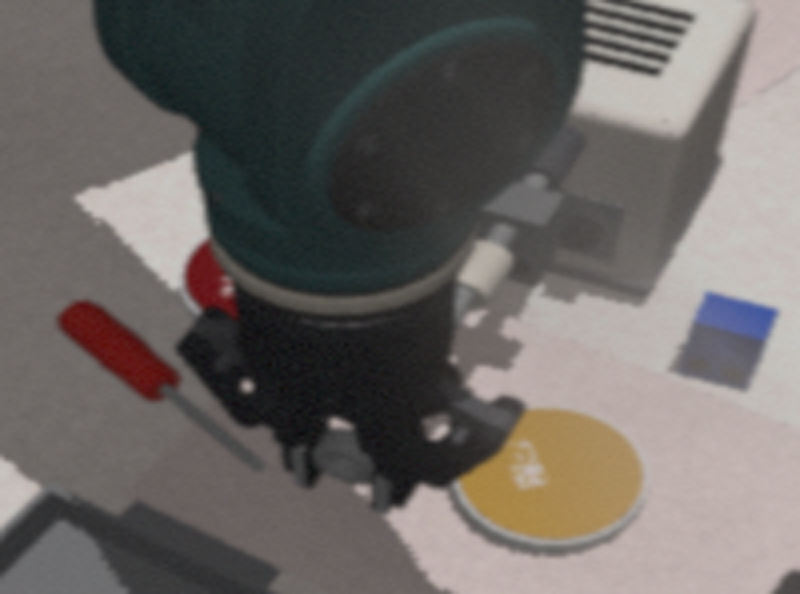

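The collar is held between the pads (343,458), clear of the shaft; spacer and carrier are still on it. Next: carry it to the large compartment.

```bash

python3 -m handwheel '[{"x":-0.77,"y":-0.313,"z":0,"spin":0,"jaw":1},{"x":-0.77,"y":-0.313,"z":0,"spin":0,"jaw":1},{"x":-0.77,"y":-0.313,"z":0,"spin":0,"jaw":1},{"x":-0.77,"y":-0.313,"z":0,"spin":0,"jaw":1},{"x":-0.77,"y":-0.313,"z":0,"spin":0,"jaw":1},{"x":-0.77,"y":-0.313,"z":0,"spin":0,"jaw":1},{"x":-0.77,"y":-0.313,"z":0,"spin":0,"jaw":1},{"x":-0.77,"y":-0.313,"z":0,"spin":0,"jaw":1},{"x":-0.77,"y":-0.313,"z":0,"spin":0,"jaw":1},{"x":-0.77,"y":-0.313,"z":0,"spin":0,"jaw":1}]'
python3 -m handwheel '[{"x":-0.77,"y":-0.313,"z":0,"spin":0,"jaw":1},{"x":-0.77,"y":-0.313,"z":0,"spin":0,"jaw":1},{"x":0,"y":0,"z":0.7,"spin":0,"jaw":1},{"x":0,"y":0,"z":0.7,"spin":0,"jaw":1},{"x":0,"y":0,"z":0.7,"spin":0,"jaw":1},{"x":0,"y":0,"z":0.7,"spin":0,"jaw":1},{"x":0,"y":0,"z":0.5,"spin":0,"jaw":1},{"x":0,"y":0,"z":0.3,"spin":0,"jaw":1},{"x":0,"y":0,"z":0,"spin":0,"jaw":1}]'
python3 -c "
from h import *
go(.5565,-.322,.006)"
```

```text
time_s: 7.53
eef_pos: [0.5616, -0.2799, 0.0993]
tcp_rot: [0.605, 0.796, 0.0, -0.0]
wrist_force: [-0.8, -1.2, -0.6]
grip_width: 0.0279
time_s: 8.28
eef_pos: [0.5564, -0.3199, 0.0079]
tcp_rot: [0.605, 0.796, 0.0, -0.001]
wrist_force: [-0.9, 0.0, -0.3]
grip_width: 0.0276
t 8.28 pos [ 0.5564 -0.3199  0.0079] tx [-0.268  0.963] yaw 105.54 units [-0.08 -0.02  0.08] w 0.0276 F [-0.9  0.  -0.3]
```

```bash

for i in 1 2; do :; done
python3 -m handwheel '[{"x":0,"y":0,"z":0.1,"spin":0,"jaw":1},{"x":0,"y":0,"z":0,"spin":0,"jaw":1}]'
python3 -m handwheel '[{"x":0,"y":0,"z":0.06,"spin":0,"jaw":1},{"x":0,"y":0,"z":0,"spin":0,"jaw":1}]'
python3 -c "
from h import *
go(.5565,-.322,.004)"
```

```text
time_s: 8.45
eef_pos: [0.5573, -0.3208, 0.0073]
tcp_rot: [0.605, 0.796, 0.0, 0.0]
wrist_force: [0.1, 0.4, -0.8]
grip_width: 0.0277
time_s: 8.62
eef_pos: [0.5572, -0.3209, 0.0057]
tcp_rot: [0.605, 0.796, 0.0, 0.0]
wrist_force: [-0.6, -0.0, -0.7]
grip_width: 0.0278
t 8.62 pos [ 0.5572 -0.3209  0.0057] tx [-0.268  0.964] yaw 105.52 units [-0.03 -0.04  0.07] w 0.0278 F [-0.6 -0.  -0.7]
```

```bash

python3 -m handwheel '[{"x":0,"y":0,"z":0.08,"spin":0,"jaw":1},{"x":0,"y":0,"z":0,"spin":0,"jaw":1}]'
python3 -m handwheel '[{"x":0,"y":0,"z":0.06,"spin":0,"jaw":1},{"x":0,"y":0,"z":0,"spin":0,"jaw":1}]'
```

```text
time_s: 8.78
eef_pos: [0.5573, -0.3211, 0.0039]
tcp_rot: [0.605, 0.796, 0.0, 0.001]
wrist_force: [0.4, -0.1, 2.0]
grip_width: 0.0276
time_s: 8.95
eef_pos: [0.5573, -0.3211, 0.0037]
tcp_rot: [0.605, 0.796, -0.0, 0.001]
wrist_force: [-6.0, 3.9, 24.9]
grip_width: 0.0281
```

```bash

python3 -m handwheel '[{"x":0,"y":0,"z":-0.08,"spin":0,"jaw":1},{"x":0,"y":0,"z":0,"spin":0,"jaw":0.3},{"x":0,"y":0,"z":0,"spin":0,"jaw":0.28},{"x":0,"y":0,"z":0,"spin":0,"jaw":0.25},{"x":0,"y":0,"z":0,"spin":0,"jaw":0.2},{"x":0,"y":0,"z":0,"spin":0,"jaw":0.2},{"x":0,"y":0,"z":0,"spin":0,"jaw":0.1}]'
python3 -m handwheel '[{"x":0,"y":0,"z":0,"spin":0,"jaw":-0.2},{"x":0,"y":0,"z":-0.3,"spin":0,"jaw":-0.5},{"x":0,"y":0,"z":-0.8,"spin":0,"jaw":-0.5},{"x":0,"y":0,"z":-0.9,"spin":0,"jaw":-1},{"x":0,"y":0,"z":-0.9,"spin":0,"jaw":-1},{"x":0,"y":0,"z":-0.9,"spin":0,"jaw":-1},{"x":0,"y":0,"z":-0.9,"spin":0,"jaw":-1},{"x":0,"y":0,"z":-0.9,"spin":0,"jaw":-1},{"x":0,"y":0,"z":-0.9,"spin":0,"jaw":-1}]'
python3 - <<'E'
from h import *
c=np.array([.5515,.0493]);d=np.array([.2639,-.9645])
p=np.array([.563,.0087])-d*(.0425-.0015);print(p);go(*p,.17)
t=imaging.grab_frame("top");np.savez("top1.npz",**t);s=imaging.grab_frame("scene")
cv2.imwrite("pics/c3.png",np.hstack([cv2.resize(t["image"][190:320,200:520],None,fx=1.6,fy=1.6),cv2.resize(s["image"][250:430,140:330],(260,208))]))
E
```

```text
time_s: 9.53
eef_pos: [0.5569, -0.3208, 0.0036]
tcp_rot: [0.605, 0.796, -0.0, -0.0]
wrist_force: [0.3, -0.3, 0.9]
grip_width: 0.0384
time_s: 10.28
eef_pos: [0.5568, -0.3207, 0.1681]
tcp_rot: [0.605, 0.796, -0.0, 0.0]
wrist_force: [0.3, 0.2, -0.3]
grip_width: 0.0854
[0.5521801 0.0482445]
t 10.28 pos [ 0.5568 -0.3207  0.1681] tx [-0.267  0.964] yaw 105.51 units [14.27  3.77 -0.08] w 0.0854 F [ 0.3  0.2 -0.3]
```

View pics/c3.png

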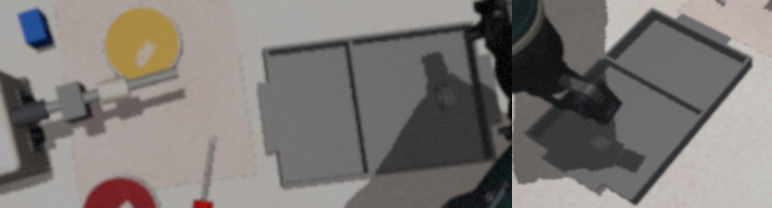

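Collar lies in the large compartment (crop (445,98)). The spacer and carrier are still on the shaft where they were. Next, the spacer.

```bash

python3 -m handwheel '[{"x":0.8,"y":0.21,"z":0,"spin":0.01,"jaw":-1},{"x":0.8,"y":0.21,"z":0,"spin":0,"jaw":-1},{"x":0.8,"y":0.21,"z":0,"spin":0,"jaw":-1},{"x":0.8,"y":0.21,"z":0,"spin":0,"jaw":-1},{"x":0.8,"y":0.21,"z":0,"spin":0,"jaw":-1},{"x":0.8,"y":0.21,"z":0,"spin":0,"jaw":-1},{"x":0.8,"y":0.21,"z":0,"spin":0,"jaw":-1},{"x":0.8,"y":0.21,"z":0,"spin":0,"jaw":-1},{"x":0.8,"y":0.21,"z":0,"spin":0,"jaw":-1},{"x":0.8,"y":0.21,"z":0,"spin":0,"jaw":-1}]'
python3 -m handwheel '[{"x":0.8,"y":0.21,"z":0,"spin":0,"jaw":-1},{"x":0.8,"y":0.21,"z":0,"spin":0,"jaw":-1},{"x":0.8,"y":0.21,"z":0,"spin":0,"jaw":-1},{"x":0.8,"y":0.21,"z":0,"spin":0,"jaw":-1},{"x":0.8,"y":0.21,"z":0,"spin":0,"jaw":-1},{"x":0.8,"y":0.21,"z":0,"spin":0,"jaw":-1},{"x":0.8,"y":0.21,"z":0,"spin":0,"jaw":-1},{"x":0.67,"y":0.2,"z":0,"spin":0,"jaw":-1},{"x":0,"y":0,"z":0,"spin":0,"jaw":-1},{"x":0,"y":0,"z":0,"spin":0,"jaw":-1}]'
python3 -c "
from h import *
go(.5522,.0482,.099)"
```

```text
time_s: 11.22
eef_pos: [0.5539, -0.113, 0.1661]
tcp_rot: [0.606, 0.796, -0.0, -0.0]
wrist_force: [0.2, -0.3, -0.4]
grip_width: 0.0857
time_s: 12.05
eef_pos: [0.5526, 0.0487, 0.1661]
tcp_rot: [0.605, 0.796, -0.0, -0.0]
wrist_force: [-0.5, -0.6, -0.5]
grip_width: 0.0853
t 12.05 pos [0.5526 0.0487 0.1661] tx [-0.268  0.963] yaw 105.53 units [-0.01 -0.02  2.68] w 0.0853 F [-0.5 -0.6 -0.5]
```

```bash

python3 -m handwheel '[{"x":0,"y":0,"z":0.66,"spin":0,"jaw":-1},{"x":0,"y":0,"z":0.66,"spin":0,"jaw":-1},{"x":0,"y":0,"z":0.66,"spin":0,"jaw":-1},{"x":0,"y":0,"z":0.66,"spin":0,"jaw":-1},{"x":0,"y":0,"z":0,"spin":0,"jaw":0},{"x":0,"y":0,"z":0,"spin":0,"jaw":1},{"x":0,"y":0,"z":0,"spin":0,"jaw":1},{"x":0,"y":0,"z":0,"spin":0,"jaw":1},{"x":0,"y":0,"z":0,"spin":0,"jaw":1},{"x":0,"y":0,"z":0,"spin":0,"jaw":1}]'
python3 -m handwheel '[{"x":0,"y":0,"z":0,"spin":0,"jaw":1},{"x":0,"y":0,"z":0,"spin":0,"jaw":1},{"x":0,"y":0,"z":0,"spin":0,"jaw":1}]'
python3 -c "
from h import *
go(.5522,.0482,.099)"
```

```text
time_s: 12.88
eef_pos: [0.5533, 0.048, 0.1012]
tcp_rot: [0.606, 0.796, 0.0, 0.001]
wrist_force: [-1.2, -0.4, 5.5]
grip_width: 0.0222
time_s: 13.13
eef_pos: [0.5533, 0.048, 0.1012]
tcp_rot: [0.606, 0.796, 0.0, 0.001]
wrist_force: [-0.5, -1.1, 5.8]
grip_width: 0.0222
t 13.13 pos [0.5533 0.048  0.1012] tx [-0.266  0.964] yaw 105.44 units [ 0.02 -0.04  0.09] w 0.0222 F [-0.5 -1.1  5.8]
```

```bash

python3 -m handwheel '[{"x":0,"y":0,"z":0,"spin":0,"jaw":0.1},{"x":0,"y":0,"z":0,"spin":0,"jaw":0.1},{"x":0,"y":0,"z":0.2,"spin":0,"jaw":0.1},{"x":0,"y":0,"z":0,"spin":0,"jaw":1},{"x":0,"y":0,"z":0,"spin":0,"jaw":1},{"x":0,"y":0,"z":0,"spin":0,"jaw":1},{"x":0,"y":0,"z":0,"spin":0,"jaw":1},{"x":0,"y":0,"z":0,"spin":0,"jaw":1},{"x":0,"y":0,"z":0,"spin":0,"jaw":1}]'
python3 -m handwheel '[{"x":0,"y":0,"z":-0.07,"spin":0,"jaw":1},{"x":0,"y":0,"z":0,"spin":0,"jaw":1},{"x":-0.3,"y":0,"z":0,"spin":0,"jaw":1},{"x":-0.4,"y":0,"z":0,"spin":0,"jaw":1},{"x":-0.4,"y":0,"z":0,"spin":0,"jaw":1}]'
```

```text
time_s: 13.88
eef_pos: [0.5528, 0.0481, 0.0953]
tcp_rot: [0.606, 0.796, 0.0, 0.0]
wrist_force: [-0.3, 1.3, -0.3]
grip_width: 0.022
time_s: 14.3
eef_pos: [0.5604, 0.0207, 0.0971]
tcp_rot: [0.606, 0.796, -0.0, 0.0]
wrist_force: [-0.7, 0.5, -1.2]
grip_width: 0.022
```

```bash

python3 -m handwheel '[{"x":-0.6,"y":0,"z":0,"spin":0,"jaw":1},{"x":-0.6,"y":0,"z":0,"spin":0,"jaw":1},{"x":-0.6,"y":0,"z":0,"spin":0,"jaw":1},{"x":-0.6,"y":0,"z":0,"spin":0,"jaw":1},{"x":-0.6,"y":0,"z":0,"spin":0,"jaw":1},{"x":-0.6,"y":0,"z":0,"spin":0,"jaw":1},{"x":0,"y":0,"z":0,"spin":0,"jaw":1},{"x":0,"y":0,"z":0,"spin":0,"jaw":1}]'
python3 - <<'E'
from h import *
go(.5485,-.260,.0071)
E
```

```text
time_s: 14.97
eef_pos: [0.5842, -0.0661, 0.0969]
tcp_rot: [0.606, 0.795, -0.0, -0.0]
wrist_force: [-0.2, -0.0, -0.4]
grip_width: 0.0222
t 14.97 pos [ 0.5842 -0.0661  0.0969] tx [-0.265  0.964] yaw 105.36 units [-7.1  -3.43  3.59] w 0.0222 F [-0.2 -0.  -0.4]
```

```bash

python3 -m handwheel '[{"x":-0.79,"y":-0.38,"z":0,"spin":0,"jaw":1},{"x":-0.79,"y":-0.38,"z":0,"spin":0,"jaw":1},{"x":-0.79,"y":-0.38,"z":0,"spin":0,"jaw":1},{"x":-0.79,"y":-0.38,"z":0,"spin":0,"jaw":1},{"x":-0.79,"y":-0.38,"z":0,"spin":0,"jaw":1},{"x":-0.79,"y":-0.38,"z":0,"spin":0,"jaw":1},{"x":-0.79,"y":-0.38,"z":0,"spin":0,"jaw":1},{"x":-0.79,"y":-0.38,"z":0,"spin":0,"jaw":1},{"x":-0.79,"y":-0.38,"z":0,"spin":0,"jaw":1},{"x":0,"y":0,"z":0,"spin":0,"jaw":1}]'
python3 -m handwheel '[{"x":0,"y":0,"z":0.7,"spin":0,"jaw":1},{"x":0,"y":0,"z":0.7,"spin":0,"jaw":1},{"x":0,"y":0,"z":0.7,"spin":0,"jaw":1},{"x":0,"y":0,"z":0.7,"spin":0,"jaw":1},{"x":0,"y":0,"z":0.5,"spin":0,"jaw":1},{"x":0,"y":0,"z":0.26,"spin":0,"jaw":1},{"x":0,"y":0,"z":0.04,"spin":0,"jaw":1},{"x":0,"y":0,"z":0,"spin":0,"jaw":1}]'
```

```text
time_s: 15.8
eef_pos: [0.5486, -0.2618, 0.097]
tcp_rot: [0.606, 0.795, -0.0, 0.0]
wrist_force: [-0.6, -0.9, -0.3]
grip_width: 0.0226
time_s: 16.47
eef_pos: [0.5491, -0.2588, 0.0072]
tcp_rot: [0.605, 0.796, 0.0, -0.0]
wrist_force: [0.4, 0.3, -0.8]
grip_width: 0.022
```

```bash

python3 -m handwheel '[{"x":0,"y":0,"z":0.08,"spin":0,"jaw":1},{"x":0,"y":0,"z":0,"spin":0,"jaw":0.46},{"x":0,"y":0,"z":0,"spin":0,"jaw":0.44},{"x":0,"y":0,"z":0,"spin":0,"jaw":0.42},{"x":0,"y":0,"z":0,"spin":0,"jaw":0.4},{"x":0,"y":0,"z":0,"spin":0,"jaw":0.36},{"x":0,"y":0,"z":0,"spin":0,"jaw":0.3},{"x":0,"y":0,"z":0,"spin":0,"jaw":0.3},{"x":0,"y":0,"z":0,"spin":0,"jaw":0.3}]'
python3 -m handwheel '[{"x":0,"y":0,"z":0,"spin":0,"jaw":0},{"x":0,"y":0,"z":-0.2,"spin":0,"jaw":-0.4},{"x":0,"y":0,"z":-0.8,"spin":0,"jaw":-0.5},{"x":0,"y":0,"z":-0.9,"spin":0,"jaw":-1},{"x":0,"y":0,"z":-0.9,"spin":0,"jaw":-1},{"x":0,"y":0,"z":-0.9,"spin":0,"jaw":-1},{"x":0,"y":0,"z":-0.9,"spin":0,"jaw":-1},{"x":0,"y":0,"z":-0.9,"spin":0,"jaw":-1},{"x":0,"y":0,"z":-0.9,"spin":0,"jaw":-1}]'
python3 - <<'E'
from h import *
d=np.array([.2639,-.9645])
p=np.array([.563,.0087])-d*(.0425+.0438);print(p);go(*p,.167)
t=imaging.grab_frame("top");np.savez("top2.npz",**t)
cv2.imwrite("pics/c4.png",cv2.resize(t["image"][190:320,200:520],None,fx=2.4,fy=2.4))
E
```

```text
time_s: 17.22
eef_pos: [0.549, -0.2592, 0.005]
tcp_rot: [0.606, 0.796, 0.0, 0.0]
wrist_force: [0.2, 0.1, 0.0]
grip_width: 0.0295
time_s: 17.97
eef_pos: [0.5488, -0.2591, 0.1666]
tcp_rot: [0.606, 0.796, 0.0, 0.0]
wrist_force: [0.4, 0.2, -0.8]
grip_width: 0.0855
[0.54022543 0.09193635]
t 17.97 pos [ 0.5488 -0.2591  0.1666] tx [-0.266  0.964] yaw 105.44 units [13.63  3.41 -0.02] w 0.0855 F [ 0.4  0.2 -0.8]
```

View pics/c4.png

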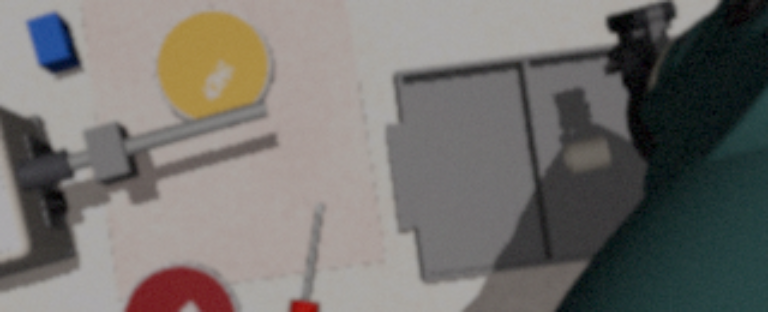

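Spacer lies in the large compartment at (587,155); the carrier is on the shaft at (110,152), unmoved. Now the carrier.

```bash

python3 -m handwheel '[{"x":0.8,"y":0.2,"z":-0.1,"spin":0,"jaw":-1},{"x":0.8,"y":0.2,"z":-0.1,"spin":0,"jaw":-1},{"x":0.8,"y":0.2,"z":0,"spin":0,"jaw":-1},{"x":0.8,"y":0.2,"z":0,"spin":0,"jaw":-1},{"x":0.8,"y":0.2,"z":0,"spin":0,"jaw":-1},{"x":0.8,"y":0.2,"z":0,"spin":0,"jaw":-1},{"x":0.8,"y":0.2,"z":0,"spin":0,"jaw":-1},{"x":0.8,"y":0.2,"z":0,"spin":0,"jaw":-1},{"x":0.8,"y":0.2,"z":0,"spin":0,"jaw":-1},{"x":0.8,"y":0.2,"z":0,"spin":0,"jaw":-1}]'
python3 -m handwheel '[{"x":0.8,"y":0.2,"z":0,"spin":0,"jaw":-1},{"x":0.8,"y":0.2,"z":0,"spin":0,"jaw":-1},{"x":0.8,"y":0.2,"z":0,"spin":0,"jaw":-1},{"x":0.8,"y":0.2,"z":0,"spin":0,"jaw":-1},{"x":0.8,"y":0.2,"z":0,"spin":0,"jaw":-1},{"x":0.8,"y":0.2,"z":0,"spin":0,"jaw":-1},{"x":0.8,"y":0.2,"z":0,"spin":0,"jaw":-1},{"x":0.03,"y":0,"z":0,"spin":0,"jaw":-1},{"x":0,"y":0,"z":0,"spin":0,"jaw":-1},{"x":0,"y":0,"z":0,"spin":0,"jaw":-1}]'
python3 - <<'E'
from h import *
go(.5405,.0915,.097)
E
```

```text
time_s: 18.85
eef_pos: [0.5438, -0.0521, 0.1703]
tcp_rot: [0.606, 0.796, 0.0, 0.0]
wrist_force: [0.4, 0.0, 0.8]
grip_width: 0.0854
time_s: 19.68
eef_pos: [0.5402, 0.0915, 0.1701]
tcp_rot: [0.606, 0.796, -0.0, 0.0]
wrist_force: [-0.6, -0.1, -0.2]
grip_width: 0.0854
t 19.68 pos [0.5402 0.0915 0.1701] tx [-0.266  0.964] yaw 105.46 units [-0.    0.01  2.93] w 0.0854 F [-0.6 -0.1 -0.2]
```

```bash

python3 -m handwheel '[{"x":0,"y":0,"z":0.73,"spin":0,"jaw":-1},{"x":0,"y":0,"z":0.73,"spin":0,"jaw":-1},{"x":0,"y":0,"z":0.73,"spin":0,"jaw":-1},{"x":0,"y":0,"z":0.73,"spin":0,"jaw":-1},{"x":0,"y":0,"z":0,"spin":0,"jaw":-1},{"x":0,"y":0,"z":0,"spin":0,"jaw":1},{"x":0,"y":0,"z":0,"spin":0,"jaw":1},{"x":0,"y":0,"z":0,"spin":0,"jaw":1},{"x":0,"y":0,"z":0,"spin":0,"jaw":1},{"x":0,"y":0,"z":0,"spin":0,"jaw":1}]'
python3 -m handwheel '[{"x":0,"y":0,"z":0,"spin":0,"jaw":1},{"x":0,"y":0,"z":0,"spin":0,"jaw":1}]'
python3 -m handwheel '[{"x":0,"y":0,"z":-0.08,"spin":0,"jaw":1},{"x":0,"y":0,"z":0,"spin":0,"jaw":1},{"x":-0.2,"y":0,"z":0,"spin":0,"jaw":1},{"x":-0.3,"y":0,"z":0,"spin":0,"jaw":1},{"x":-0.3,"y":0,"z":0,"spin":0,"jaw":1}]'
python3 -c "
from h import *
go(.5405,.0915,.097)"
```

```text
time_s: 20.52
eef_pos: [0.541, 0.0917, 0.0981]
tcp_rot: [0.606, 0.796, 0.001, 0.001]
wrist_force: [0.0, -1.2, 6.0]
grip_width: 0.036
time_s: 20.68
eef_pos: [0.541, 0.0917, 0.0981]
tcp_rot: [0.606, 0.796, 0.001, 0.001]
wrist_force: [-0.6, -1.6, 5.9]
grip_width: 0.0353
time_s: 21.1
eef_pos: [0.5456, 0.0719, 0.099]
tcp_rot: [0.606, 0.796, -0.0, -0.0]
wrist_force: [-0.1, 0.2, -1.7]
grip_width: 0.0354
t 21.1 pos [0.5456 0.0719 0.099 ] tx [-0.267  0.964] yaw 105.46 units [0.81 0.01 0.08] w 0.0354 F [-0.1  0.2 -1.7]
```

```bash

python3 -m handwheel '[{"x":-0.5,"y":0,"z":0,"spin":0,"jaw":1},{"x":-0.6,"y":0,"z":0,"spin":0,"jaw":1},{"x":-0.6,"y":0,"z":0,"spin":0,"jaw":1},{"x":-0.6,"y":0,"z":0,"spin":0,"jaw":1}]'
python3 -m handwheel '[{"x":-0.6,"y":0,"z":0,"spin":0,"jaw":1},{"x":-0.6,"y":0,"z":0,"spin":0,"jaw":1},{"x":-0.6,"y":0,"z":0,"spin":0,"jaw":1},{"x":-0.6,"y":0,"z":0,"spin":0,"jaw":1},{"x":-0.5,"y":0,"z":0,"spin":0,"jaw":1},{"x":0,"y":0,"z":0,"spin":0,"jaw":1},{"x":0,"y":0,"z":0,"spin":0,"jaw":1}]'
python3 - <<'E'
from h import *
go(.539,-.168,.099)
s=imaging.grab_frame("scene");cv2.imwrite("pics/s5.png",cv2.resize(s["image"][130:310,230:430],None,fx=3.5,fy=3.2,interpolation=2))
E
```

```text
time_s: 21.43
eef_pos: [0.5612, 0.0154, 0.0989]
tcp_rot: [0.606, 0.796, -0.0, 0.0]
wrist_force: [-0.7, 0.3, -1.2]
grip_width: 0.0353
time_s: 22.02
eef_pos: [0.5802, -0.0535, 0.0988]
tcp_rot: [0.606, 0.795, -0.0, -0.0]
wrist_force: [-0.4, 0.6, -1.4]
grip_width: 0.0353
t 22.02 pos [ 0.5802 -0.0535  0.0988] tx [-0.265  0.964] yaw 105.38 units [-3.98 -2.8  -0.01] w 0.0353 F [-0.4  0.6 -1.4]
```

View pics/s5.png

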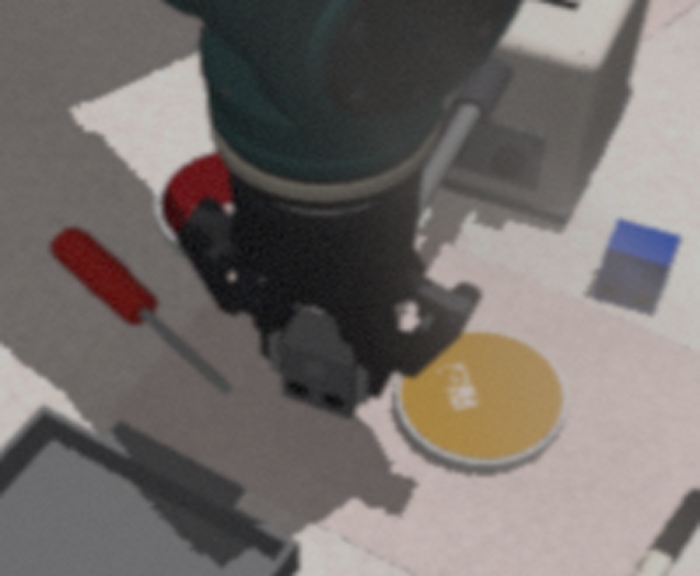

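Carrier is held upright between the pads (320,360) and the shaft is bare. Next: carry it to the small compartment.

```bash

python3 -m handwheel '[{"x":-0.4,"y":-0.28,"z":0,"spin":0,"jaw":1},{"x":-0.65,"y":-0.46,"z":0,"spin":0,"jaw":1},{"x":-0.65,"y":-0.46,"z":0,"spin":0,"jaw":1},{"x":-0.65,"y":-0.46,"z":0,"spin":0,"jaw":1},{"x":-0.65,"y":-0.46,"z":0,"spin":0,"jaw":1},{"x":-0.6,"y":-0.42,"z":0,"spin":0,"jaw":1},{"x":-0.38,"y":-0.27,"z":0,"spin":0,"jaw":1},{"x":0,"y":0,"z":0,"spin":0,"jaw":1}]'
python3 -m handwheel '[{"x":0,"y":0,"z":0.6,"spin":0,"jaw":1},{"x":0,"y":0,"z":0.6,"spin":0,"jaw":1},{"x":0,"y":0,"z":0.6,"spin":0,"jaw":1},{"x":0,"y":0,"z":0.6,"spin":0,"jaw":1},{"x":0,"y":0,"z":0.4,"spin":0,"jaw":1},{"x":0,"y":0,"z":0.25,"spin":0,"jaw":1},{"x":0,"y":0,"z":0,"spin":0,"jaw":1},{"x":0,"y":0,"z":0,"spin":0,"jaw":1}]'
python3 -m handwheel '[{"x":0,"y":0,"z":0.08,"spin":0,"jaw":1},{"x":0,"y":0,"z":0,"spin":0,"jaw":1}]'
```

```text
time_s: 22.73
eef_pos: [0.5382, -0.1689, 0.0991]
tcp_rot: [0.606, 0.795, -0.0, 0.0]
wrist_force: [0.5, -0.0, -1.0]
grip_width: 0.0355
time_s: 23.4
eef_pos: [0.5391, -0.1671, 0.023]
tcp_rot: [0.606, 0.796, 0.0, -0.0]
wrist_force: [-0.3, 0.2, -0.8]
grip_width: 0.0355
time_s: 23.57
eef_pos: [0.5393, -0.1674, 0.0212]
tcp_rot: [0.606, 0.796, 0.0, 0.0]
wrist_force: [0.1, 0.4, -1.5]
grip_width: 0.0354
```

```bash

python3 -m handwheel '[{"x":0,"y":0,"z":0.06,"spin":0,"jaw":1},{"x":0,"y":0,"z":0,"spin":0,"jaw":1}]'
python3 -m handwheel '[{"x":0,"y":0,"z":0.06,"spin":0,"jaw":1},{"x":0,"y":0,"z":0,"spin":0,"jaw":1}]'
```

```text
time_s: 23.73
eef_pos: [0.539, -0.1674, 0.0194]
tcp_rot: [0.606, 0.796, 0.0, 0.0]
wrist_force: [-0.1, 0.4, -1.1]
grip_width: 0.0356
time_s: 23.9
eef_pos: [0.5389, -0.1673, 0.0177]
tcp_rot: [0.606, 0.796, 0.0, -0.0]
wrist_force: [-0.2, -0.2, -1.2]
grip_width: 0.0353
```

```bash

python3 -m handwheel '[{"x":0,"y":0,"z":0.04,"spin":0,"jaw":1},{"x":0,"y":0,"z":0,"spin":0,"jaw":1}]'
python3 -m handwheel '[{"x":0,"y":0,"z":0.03,"spin":0,"jaw":1},{"x":0,"y":0,"z":0,"spin":0,"jaw":1}]'
```

```text
time_s: 24.07
eef_pos: [0.539, -0.1674, 0.0172]
tcp_rot: [0.606, 0.796, -0.0, 0.0]
wrist_force: [-2.9, 1.4, 8.1]
grip_width: 0.0354
time_s: 24.23
eef_pos: [0.539, -0.1674, 0.0172]
tcp_rot: [0.606, 0.796, 0.0, 0.0]
wrist_force: [-5.9, 2.4, 21.2]
grip_width: 0.0358
```

Contact is firm and the foot is on the floor. Ease off, open, lift straight up and swing clear.

```bash

python3 -m handwheel '[{"x":0,"y":0,"z":-0.05,"spin":0,"jaw":1},{"x":0,"y":0,"z":0,"spin":0,"jaw":0.1},{"x":0,"y":0,"z":0,"spin":0,"jaw":0},{"x":0,"y":0,"z":0,"spin":0,"jaw":-0.2},{"x":0,"y":0,"z":0,"spin":0,"jaw":-0.6},{"x":0,"y":0,"z":0,"spin":0,"jaw":-0.6},{"x":0,"y":0,"z":0,"spin":0,"jaw":-0.6}]'
python3 -m handwheel '[{"x":0,"y":0,"z":-0.4,"spin":0,"jaw":-0.6},{"x":0,"y":0,"z":-0.8,"spin":0,"jaw":-0.6},{"x":0,"y":0,"z":-0.8,"spin":0,"jaw":-0.6},{"x":0,"y":0,"z":-0.8,"spin":0,"jaw":-0.6},{"x":0,"y":0,"z":-0.8,"spin":0,"jaw":-0.6},{"x":0,"y":0,"z":-0.8,"spin":0,"jaw":-0.6},{"x":0,"y":0,"z":-0.8,"spin":0,"jaw":-0.6},{"x":0,"y":0,"z":-0.8,"spin":0,"jaw":-0.6},{"x":0,"y":0,"z":-0.8,"spin":0,"jaw":-0.6},{"x":0,"y":0,"z":0,"spin":0,"jaw":-0.6}]'
python3 -m handwheel '[{"x":-0.6,"y":-0.6,"z":0,"spin":0,"jaw":-0.6},{"x":-0.8,"y":-0.8,"z":0,"spin":0,"jaw":-0.6},{"x":-0.8,"y":-0.8,"z":0,"spin":0,"jaw":-0.6},{"x":-0.8,"y":-0.8,"z":0,"spin":0,"jaw":-0.6},{"x":-0.8,"y":-0.8,"z":0,"spin":0,"jaw":-0.6},{"x":-0.8,"y":-0.8,"z":0,"spin":0,"jaw":-0.6},{"x":-0.8,"y":-0.8,"z":0,"spin":0,"jaw":-0.6},{"x":-0.8,"y":-0.8,"z":0,"spin":0,"jaw":-0.6},{"x":-0.8,"y":-0.8,"z":0,"spin":0,"jaw":-0.6},{"x":-0.8,"y":-0.8,"z":0,"spin":0,"jaw":-0.6}]'
python3 -m handwheel '[{"x":-0.8,"y":-0.8,"z":0,"spin":0,"jaw":-0.6},{"x":-0.8,"y":-0.8,"z":0,"spin":0,"jaw":-0.6},{"x":0,"y":0,"z":0,"spin":0,"jaw":-0.6},{"x":0,"y":0,"z":0,"spin":0,"jaw":-0.6},{"x":0,"y":0,"z":0,"spin":0,"jaw":-0.6}]'
python3 - <<'E'
from h import *
go(.5,0,.2)
t=imaging.grab_frame("top");s=imaging.grab_frame("scene");np.savez("top3.npz",**t)
P=pts(t)
q=P[225:285,370:418].reshape(-1,3);q=q[q[:,2]>.045];print("carrier top",len(q),np.median(q,0),q.min(0),q.max(0))
cv2.imwrite("pics/c6.png",np.hstack([cv2.resize(t["image"][120:380,150:530],(500,342)),cv2.resize(s["image"][160:430,140:450],(300,342))]))
E
```

```text
time_s: 24.82
eef_pos: [0.5389, -0.1674, 0.0172]
tcp_rot: [0.606, 0.796, -0.0, -0.0]
wrist_force: [-0.5, -0.7, 1.5]
grip_width: 0.0683
time_s: 25.65
eef_pos: [0.5401, -0.1679, 0.1916]
tcp_rot: [0.606, 0.796, 0.001, 0.003]
wrist_force: [1.3, 1.2, 0.6]
grip_width: 0.068
time_s: 26.48
eef_pos: [0.4019, -0.4082, 0.1876]
tcp_rot: [0.606, 0.796, -0.0, 0.0]
wrist_force: [0.1, 0.1, 1.1]
grip_width: 0.0684
time_s: 26.9
eef_pos: [0.375, -0.456, 0.1874]
tcp_rot: [0.606, 0.796, 0.0, -0.0]
wrist_force: [-0.7, 0.5, 0.2]
grip_width: 0.0685
t 26.9 pos [ 0.375  -0.456   0.1874] tx [-0.266  0.964] yaw 105.43 units [16.25  9.67 -0.5 ] w 0.0685 F [-0.7  0.5  0.2]
carrier top 305 [ 0.53847241 -0.16813244  0.05609117] [ 0.47247962 -0.18441941  0.04586089] [ 0.55823511 -0.05462674  0.99086143]
```

View pics/c6.png

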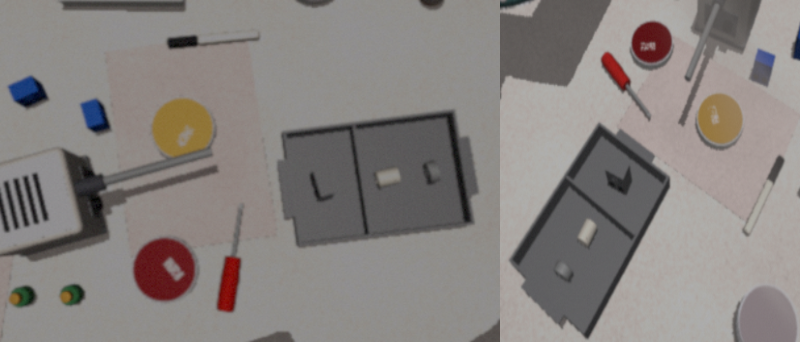

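Bare shaft; carrier upright in the small compartment (325,182), its top at 56 mm = 4 + 52; spacer (388,177) and collar (432,172) lie in the large one. A last check that the bystanders have not moved, then hand in.

```bash
python3 - <<'E'
from h import *
a=np.load("top0.npz")["image"];b=np.load("top3.npz")["image"]
for n,(u,v,r) in dict(dish_a=(275,325,32),dish_b=(289,212,32),vial_a=(166,345,14),vial_b=(204,344,14),marker=(312,150,38),driver=(327,318,42)).items():
    s=np.s_[v-r:v+r,u-r:u+r];A,B=[cv2.cvtColor(i[s],cv2.COLOR_BGR2GRAY).astype(np.float32) for i in(a,b)]
    print(n,np.round(cv2.phaseCorrelate(A,B)[0],2))
print(bot.sign_off())
E
```

```text
dish_a [0.02 0.  ]
dish_b [-0.1   0.02]
vial_a [-0.05 -0.04]
vial_b [-0.   -0.01]
marker [-0.03 -0.  ]
driver [-0.06  0.05]
the job is handed in; nothing more can be done
None
```

The shaft is stripped and the job is handed in at about 27 s of the 69 s allowed. I slid off the collar, then the spacer, then the carrier, in that order. The collar and spacer are in the tray's large compartment. The carrier stands upright on its foot in the small one.

**Last checks:**
- The final pictures show a bare shaft, with the collar and spacer lying apart in the large compartment.
- The carrier's top measures 56 mm above the bench. That matches the 4 mm floor plus its 52 mm height, so it is standing.
- The dishes, vials, marker and screwdriver shifted by 0.1 pixel or less between the first and last top views.
- The highest wrist force I read was about 25 N, on setting down.

**Not quite to plan:**
- The first grips on the collar and spacer were too high, so I opened and regripped each one lower before sliding it off.
- I released both at fingertip-on-floor height, so by my estimate the collar dropped about 10 mm and the spacer about 17 mm onto the tray floor.
- The jaws read about 2 mm narrower than the collar and spacer, and within 1 mm of the carrier's width.

No check failed.

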